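# Clamp a leaded panel in the soldering jig with its draw latch

### The job

The small leaded panel lies in the soldering jig and has to be clamped before its joints are soldered: swing the gate shut until the panel sits fully against the far stop, then hook the latch's wire loop over the keeper on the gate, then press the latch lever down over centre until it lies home, and let go. Use only light force on gate, loop and lever, do not lean on the glass, and leave the tools and pieces lying round the jig alone.

Things in the scene. Friction and masses are not known exactly. Their poses are not given: they have to be found in the camera images.
- jig: Soldering jig, fixed on the bench: plywood board 236 x 212 x 15 mm with three wooden battens 22 mm high (tops 37 mm above the bench): left rail, right rail, far stop. Origin under the board's middle; x from the gate (near end) to the far stop, y left, z up. The bed between the rails is 124 mm wide, the stop's face at x = +85 mm. Position and yaw vary.
- panel: Leaded panel, 140 (x) x 120 (y) x 7 mm, 0.25 to 0.55 kg, glass pieces in grey lead strip, lying loose on the board between the rails; origin at the middle of its underside, axes about the jig's. Against the far stop its origin is at x = +15 mm in the jig's frame; it starts 1 to 6 mm short of that.
- gate (a joint): Gate angle, rad: 0 where its two rubber buffers just touch a panel that sits against the stop; grows as the free right end swings out towards the jig's -x; starts at 0.16 to 0.30; light hinge friction holds it. Below 0 the buffers are squeezed, about 37 N for each mm at gate_push; about -0.025 with the latch locked.
- gate_bar: The gate: a wooden bar 24 mm thick, 184 mm long, 20 mm high (top 37 mm above the bench) across the jig's near end, carrying buffers and keeper. Origin on its upright hinge pin at the left end (x = -73, y = +94.5 mm in the jig's frame), 15 mm above the bench. x is the direction in which it closes, y along the bar to the pin; the jig's axes when at 0.
- gate_push (a point): Point on the gate's outer face (away from the panel), 100 mm from the hinge pin, at mid height of the bar (27 mm above the bench), where it can be pushed shut. Axes of gate_bar.
- keeper: Steel keeper on top of the gate near its free end, a hook 22 mm wide with a 26 mm wide foot. Origin and axes as gate_bar. To hook the loop its bar must pass down outside the lip and then be drawn to +x under it.
- keeper_seat (a point): Where the centre of the loop's cross bar sits when hooked: 175.5 mm from the hinge pin, 51 mm above the bench; axes of gate_bar. The bar bears on an upright face 3 mm to +x. From that face a lip reaches 6 mm to -x over the bar (underside 5 mm, top 8.2 mm above this point). Below is the foot's flat top, 6 mm below this point. So the bar clears the lip when over 6 mm to -x.
- latch_pivot (a point): Axis (along the jig's y) of the latch lever on the right rail: x = +11, y = -81 mm in the jig's frame, 52 mm above the bench. Axes of the jig.
- lever (a joint): Latch lever angle, rad: 0 pressed home (lying back over the right rail, to the jig's +x), pi/2 about upright, 1.88 its forward stop, leaning towards the gate; starts at 1.6 to 1.8; light friction (0.03 Nm) holds it. With the loop hooked it resists from about 1.0, most near 0.6 (4 to 6 N at its end), passes centre at 0.2 and then snaps to its stop at 0.
- handle: The lever's black handle, 20 mm wide, 9 mm thick, 34 mm long, ending in a rounded bead (22 mm wide, 11 mm thick); press it here. Origin on the lever's pivot.
- lever_tip (a point): Centre of the handle's end bead, 68 mm from latch_pivot; at lever value q the line from pivot to tip rises at q + 0.14 rad over the jig's +x (so it is 62 mm above the bench when home).
- wire_loop: The loop: a U of 6 mm steel wire, 40 mm wide outside, 28 mm inside, 95 mm from its pivot (its origin) to the middle of its cross bar. The pivot rides on the lever, 14 mm from latch_pivot, at elevation (lever - 0.20) over the jig's +x. x axis from bar to pivot, y along the bar. Starts raised 0.65 to 1.0 rad over the gate's path; friction of 0.02 Nm holds it; pulled, the lever follows (2 N).
- loop_bar (a point): Middle of the loop's cross bar (6 mm thick). Axes of wire_loop. Best taken across the two side wires just behind the bar. With the gate home the loop reaches only 2 to 3 mm past the keeper's lip, and only with the lever drawn to its forward stop.
- setting_block: Bystander: beech block 32 x 60 x 22 mm, right of the jig.
- fid: Bystander: wooden fid 22 x 157 x 10 mm, left of the jig.
- glass_cutter: Bystander: brass glass cutter 14 x 145 x 14 mm, left of the jig.
- lead_bit_1: Bystander: scrap of lead strip 9 x 26 x 6 mm, left of the jig.
- lead_hammer: Bystander: lead hammer with wooden handle, 104 x 130 x 23 mm.
- pen: Bystander: ball pen 12 x 142 x 13 mm.
- lead_brush: Bystander: wooden brush 24 x 130 x 26 mm.
There are look-alikes about, which are no part of the job. There is more than one size of the panel; the one meant has the size given above.

How it is judged:
On the way, in this order (a step that is already met when the one before it is completed fails the run):
1. the gate is shut and the panel sits against the far stop (within 2 mm), the lever still open (value of joint gate below 0.03 rad and x of panel in the frame of jig above 0.013 m and value of joint lever above 1 rad), for 0.2 s.
2. the loop's bar lies under the keeper's lip, the lever still open (x of loop_bar in the frame of keeper_seat between -0.004 and 0.004 m and z of loop_bar in the frame of keeper_seat between -0.006 and 0.004 m and value of joint lever above 0.6 rad), for 0.2 s.
3. the lever is pressed home over centre with the loop hooked (x of loop_bar in the frame of keeper_seat between -0.004 and 0.004 m and z of loop_bar in the frame of keeper_seat between -0.006 and 0.004 m and value of joint lever below 0.06 rad), for 0.2 s.
At the end, for the whole second after the job is handed in: The lever lies home (within 0.06 rad), the loop's bar sits under the keeper's lip (within 4 mm of its seat) and pulls the gate with more than 20 N, the gate is at or below 0, and the panel lies flat, at rest, within 2 mm of the far stop (all of step 3 and value of joint gate below 0 rad and x of panel in the frame of jig above 0.013 m and contact force between wire_loop and keeper above 20 N and angle between panel's own z axis and vertical below 0.03 rad and linear speed of panel below 0.01 m/s); the robot touches nothing.
It fails at once if the gate is pushed by the fingers with more than 30 N (contact force between the fingers and gate_bar above 30 N).
It fails at once if the lever's handle is pressed by the fingers with more than 30 N (contact force between the fingers and handle above 30 N).
It fails at once if the loop is forced against the keeper by hand with more than 25 N (lever above 1.2 rad) (contact force between wire_loop and keeper above 25 N and value of joint lever above 1.2 rad).
It fails at once if the fingers press on the panel with more than 5 N (contact force between the fingers and panel above 5 N).
It fails at once if a thing lying round the jig is moved by more than 20 mm (distance of any of setting_block, fid, glass_cutter, lead_bit_1, lead_hammer, pen, lead_brush from where it was at the start of the episode above 0.02 m).
It also fails if it takes over 58 s, if anything falls off the work surface, if the arm or the gripper's body presses on something with over 40 N, if the wrist force passes 120 N, or if a joint passes its speed limit or range.

### The arm

A 6-joint arm with a two-finger parallel gripper is mounted at the origin on a cart in front of the work surface, level with it; the furniture and walls round the work are solid. World frame = base frame: x ahead of the robot, y to its left, z up, the work surface at z = 0. Lengths are in m, angles in rad, forces in N, time in s.
With the tool pointing down it reaches from about 0.375 to 0.925 m from the base axis. Payload 5.7 kg.
Tool frame: the origin (TCP) lies where the fingers leave the gripper's body, on its centre line; the fingertips stand 73 mm ahead of it and the grasp point (between the pads) lies 54 mm ahead of it; z points along the fingers, y is the direction in which the jaws open and shut (so a half turn about z gives the same grasp; the last joint's range is limited). The gripper opens to 85 mm and grips with 20 to 120 N. Pads are 22 mm wide; open, the fingers measure 114 mm over their backs; the gripper's body (76 mm by 85 mm) begins 54 mm behind the grasp point. The pads swing forward as they close: fully open they stand 13 mm farther back than shut.
Start: joints at [1.2, 0.359, 1.51, -0, 1.272, -0.115], TCP at [0.152, 0.58, 0.304] pointing down, gripper open.
Joint ranges: [-2.97, 2.97], [-1.01, 2.36], [0.21, 2.38], [-0.96, 4.11], [0.2, 2.71], [-2.98, 2.98]. Speed limits (rad/s): [2.39, 2.39, 3.14, 3.14, 3.14, 3.14].

### API

Orientations are given as a unit quaternion [w, x, y, z].
In Python, from cell import robot gives the robot as it stands. The module is installed in compiled form; this text tells all that it offers. Calls block until the motion is done:
- robot.move_ptp(position, orientation): joint-space move of the TCP to a pose.
- robot.servo_line(position, vel=0.15, rotation=None): straight line of the TCP; rotation=None keeps the orientation; vel is the mean speed in m/s.
- robot.move_j(angles): joint-space move.
- robot.gripper_open() and robot.grasp(squeeze=None): open the fingers fully, or close them until they stop; squeeze is the grip in N (None keeps the last).
- robot.sleep(seconds).
- robot.inverse_kinematics(position, orientation): joint angles nearest the present ones, or None.
- robot.get_state(): the state.
- robot.capture(name): name is "scene" or "top" or "wrist"; returns the picture (420x560x3 uint8, blue, green, red); there is no depth.
- robot.get_calibration(name): a dict with "intrinsics" (3x3 intrinsics, pixels), "D" ([k1, k2, p1, p2, k3] as OpenCV has them; the pictures are not rectified), "view" (4x4, takes a point from world to camera coordinates). Camera axes: x right, y down, z forward; pixel columns grow to the right and rows downward; lengths in m; the calibration is good to about 2 mm. A picture is of the moment at which its call begins: read the wrist's pose just before it. get_calibration takes no time and is no camera call; for the wrist camera it gives the pose at the moment of the call.
A pose or a line that the arm cannot do raises robot.IKError and nothing moves.
- robot.job_done(): hands the job in, once; it reports no verdict.
The state is a dict: "time": time; "q": joint angles; "dq": joint speeds; "effort": joint torques, N m; "eef_pos": TCP position; "ee_rot": TCP orientation; "ft_force": force on the tool from outside, world axes, zero at the start; "wrist_torque": the same for the moment, N m; "width": finger opening in m.
Only numpy, scipy, OpenCV 4.12 (cv2) and the standard library are available. Lean on these libraries where they do the work, as an engineer would, in place of code of your own. Each camera call takes 0.05 s, during which the arm holds its last target.

## Working session

There is one attempt and no reset: what is moved stays moved. The work goes in short steps, each a Python script; the robot and the scene stay as the last script left them, time stands still between calls to the robot, and variables do not carry over. Pictures are saved under pics/ and viewed, and the job is handed in when it is done.

```bash
mkdir -p pics; ls; python3 - <<'E'
from cell import robot
import cv2,numpy as np
s=robot.get_state();print(s)
for n in("scene","top","wrist"):
    c=robot.get_calibration(n);print(n,np.round(c["intrinsics"],1).tolist(),np.round(c["D"],4),np.round(c["view"],4).tolist())
    cv2.imwrite(f"pics/{n}0.png",robot.capture(n))
E
```

```text
pics
{'time': 0.0, 'q': array([ 1.19989835e+00,  3.59521770e-01,  1.51147773e+00, -1.64575529e-06,
        1.27251056e+00, -1.15090658e-01]), 'dq': array([-0.0012742 ,  0.00150714, -0.00051433,  0.00020217,  0.0015029 ,
       -0.00026429]), 'effort': array([-8.53154415e-05, -5.27629495e+01, -2.78622651e+01, -1.26046075e-04,
        1.31825771e-02, -5.20182425e-06]), 'eef_pos': array([0.15160947, 0.57993778, 0.30302625]), 'ee_rot': array([-2.29910026e-04,  1.27554910e-01,  9.91831047e-01, -9.30725899e-04]), 'ft_force': array([-0.29140551,  0.80986948, -0.51657937]), 'wrist_torque': array([ 0.00304183, -0.02125388,  0.01521577]), 'width': 0.08528348843776604}
scene [[493.0, 0.0, 284.1], [0.0, 493.0, 201.9], [0.0, 0.0, 1.0]] [-0.06  0.    0.    0.    0.  ] [[0.8645, -0.5025, -0.0077, -0.4944], [-0.3707, -0.6273, -0.6849, 0.2442], [0.3394, 0.595, -0.7286, 0.9445], [0.0, 0.0, 0.0, 1.0]]
top [[385.6, 0.0, 278.7], [0.0, 385.6, 211.2], [0.0, 0.0, 1.0]] [-0.025  0.     0.     0.     0.   ] [[0.0089, -0.9996, 0.0273, -0.0287], [-0.9805, -0.014, -0.196, 0.5602], [0.1963, -0.025, -0.9802, 0.9774], [0.0, 0.0, 0.0, 1.0]]
wrist [[343.0, 0.0, 285.8], [0.0, 343.0, 208.4], [0.0, 0.0, 1.0]] [-0.0068  0.      0.      0.      0.    ] [[0.2536, 0.9673, -0.0025, -0.598], [0.9339, -0.2442, 0.261, -0.0337], [0.2519, -0.0685, -0.9653, 0.3785], [0.0, 0.0, 0.0, 1.0]]
```

View pics/scene0.png

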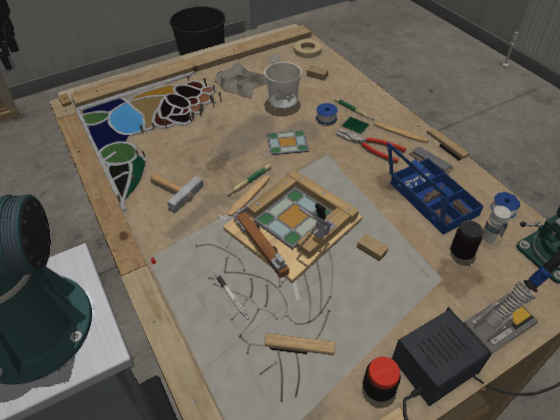

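View pics/top0.png

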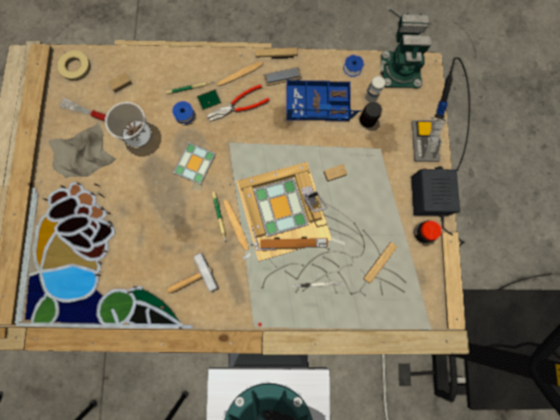

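View pics/wrist0.png

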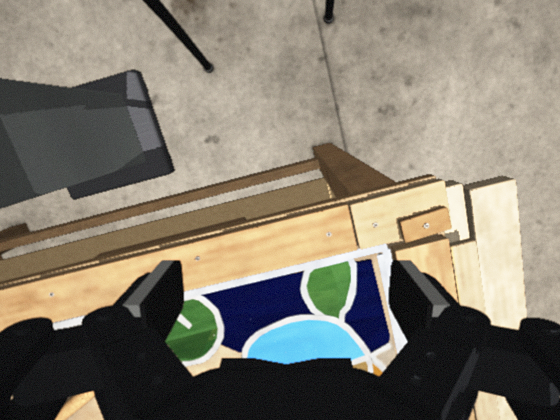

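The scene picture has the jig at about (292,222). The top picture has it at (283,210), gate bar on the near side at (292,243), lever and loop at (313,200). Candidates for the panel are the small panel in the jig at top (280,207), the loose look-alike at (195,163), and the big leaded panel at (70,270). I choose the one in the jig and will check it in close crops.

```bash
python3 - <<'E'
import cv2
a=cv2.imread("pics/top0.png")[150:270,220:360];cv2.imwrite("pics/topc.png",cv2.resize(a,None,fx=5,fy=5,interpolation=cv2.INTER_CUBIC))
a=cv2.imread("pics/scene0.png")[160:290,210:375];cv2.imwrite("pics/scenec.png",cv2.resize(a,None,fx=4.5,fy=4.5,interpolation=cv2.INTER_CUBIC))
E
```

```text
(no output)
```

View pics/topc.png

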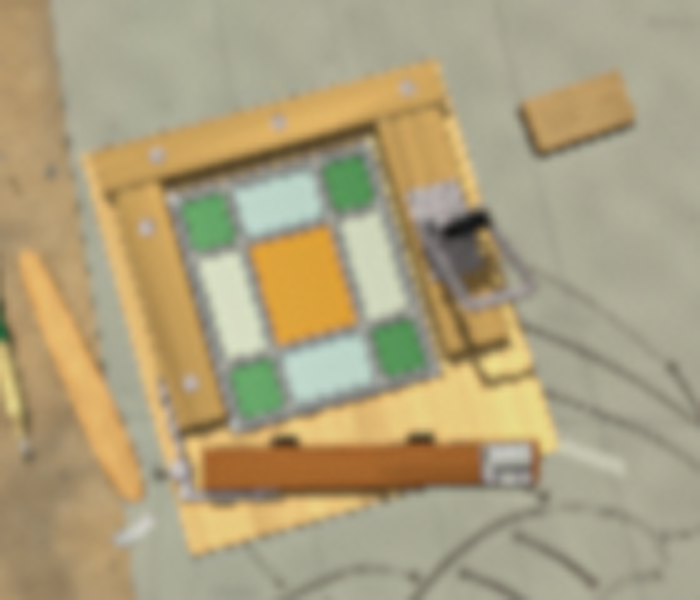

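View pics/scenec.png

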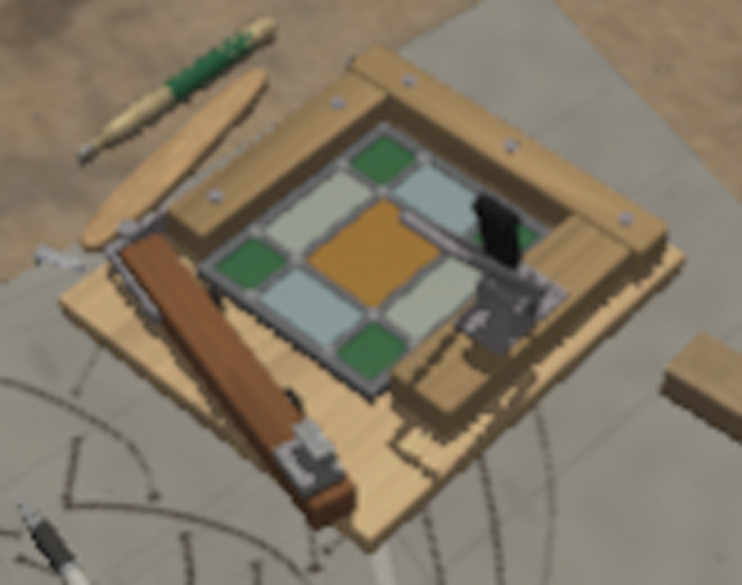

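The crops show the 4-green-corner panel in the jig, nearly filling the 124 mm bed. The gate is the red bar with its keeper at crop (508,462). The lever's black handle is at (465,222), and the loop's bar at (500,298). The jig's yaw is about +0.2.

```bash
cat > h.py <<'E'
import numpy as np,cv2
from cell import robot
from scipy.spatial.transform import Rotation as R
def cal(n):
    c=robot.get_calibration(n);return dict(K=np.array(c["intrinsics"]),D=np.array(c["D"],float),V=np.array(c["view"]))
def px2w(c,px,z):
    p=cv2.undistortPoints(np.array(px,float).reshape(-1,1,2),c["K"],c["D"]).reshape(-1,2)
    d=np.c_[p,np.ones(len(p))]@c["V"][:3,:3]; o=-c["V"][:3,:3].T@c["V"][:3,3]
    z=np.broadcast_to(z,len(p)); return o+d*((z-o[2])/d[:,2])[:,None]
def proj(c,P):
    rv=cv2.Rodrigues(c["V"][:3,:3])[0]
    return cv2.projectPoints(np.array(P,float).reshape(-1,1,3),rv,c["V"][:3,3],c["K"],c["D"])[0].reshape(-1,2)
def quat(Rm):
    q=R.from_matrix(Rm).as_quat();return [q[3],q[0],q[1],q[2]]
def rot(q): return R.from_quat([q[1],q[2],q[3],q[0]]).as_matrix()
def toolR(z,y):
    z=np.array(z,float);z/=np.linalg.norm(z);y=np.array(y,float);y-=z*(y@z);y/=np.linalg.norm(y)
    return np.c_[np.cross(y,z),y,z]
def J2W(j,P):
    x,y,a=j;P=np.atleast_2d(P);c,s=np.cos(a),np.sin(a)
    return np.c_[x+c*P[:,0]-s*P[:,1],y+s*P[:,0]+c*P[:,1],P[:,2]]
E
python3 - <<'E'
from h import *
c=cal("top")
o=np.array([220,150])
# crop px
for nm,p,z in [("stop farL",(85,155),.037),("stop farR",(440,62),.037),("board nearL",(193,553),.015),("board nearR",(553,445),.015),("gate hingeNear",(203,487),.037),("gate endNear",(540,483),.037),("panel nearL",(237,428),.022),("panel nearR",(438,375),.022)]:
    print(nm,np.round(px2w(c,o+(np.array(p)+.5)/5-.5,z)[0],4))
c=cal("wrist");s=robot.get_state();Rt=rot(s["ee_rot"]);o=-c["V"][:3,:3].T@c["V"][:3,3]
print("cam in tool",Rt.T@(o-s["eef_pos"]),"axes",np.round(Rt.T@c["V"][:3,:3].T,3))
E
```

```text
stop farL [0.6489 0.0945 0.037 ]
stop farR [ 0.7063 -0.1027  0.037 ]
board nearL [0.4322 0.0312 0.015 ]
board nearR [ 0.4936 -0.1662  0.015 ]
gate hingeNear [0.4659 0.0259 0.037 ]
gate endNear [ 0.4701 -0.1552  0.037 ]
panel nearL [0.5    0.0083 0.022 ]
panel nearR [ 0.5308 -0.102   0.022 ]
cam in tool [ 0.06582846 -0.00059799 -0.06951268] axes [[-0.001 -0.965 -0.261]
 [ 1.    -0.    -0.001]
 [ 0.001 -0.261  0.965]]
```

```bash
python3 - <<'E'
from h import *
a=0.29
X=np.array([np.cos(a),np.sin(a),0]);Y=np.array([-np.sin(a),np.cos(a),0])
for sg in(1,-1):
    q=quat(toolR([0,0,-1],sg*Y)); print(sg,toolR([0,0,-1],sg*Y)[:,0],robot.inverse_kinematics([.527,-.049,.28],q))
sg=1 if toolR([0,0,-1],Y)[:,0]@X<0 else -1
q=quat(toolR([0,0,-1],sg*Y))
robot.move_ptp([.527,-.049,.28],q)
c=cal("wrist");np.savez("pics/w1.npz",**c)
cv2.imwrite("pics/w1.png",robot.capture("wrist"));print(robot.get_state()["time"],robot.get_state()["q"],robot.get_state()["ft_force"])
E
```

```text
1 [-0.95824388 -0.28595223 -0.        ] [-2.23261624e-01  2.81903966e-01  1.69222415e+00 -4.44089210e-16
  1.16746454e+00 -2.08405795e+00]
-1 [0.95824388 0.28595223 0.        ] [-2.23261624e-01  2.81903966e-01  1.69222415e+00 -4.44089210e-16
  1.16746454e+00  1.05753470e+00]
2.7917 [-2.22132132e-01  2.81920047e-01  1.69221031e+00  1.65737978e-04
  1.16747964e+00 -2.08386146e+00] [-0.07750968 -0.34695081  0.46101751]
```

View pics/w1.png

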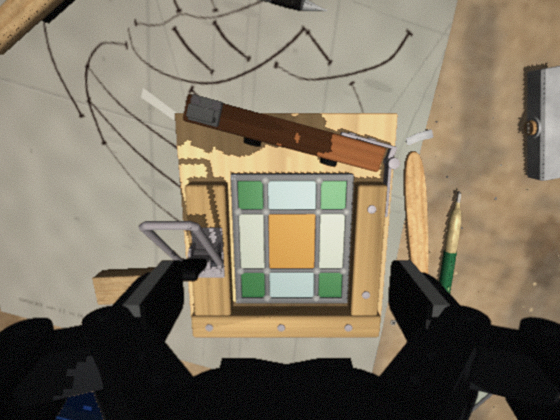

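The wrist view shows the whole jig. The gate bar runs from (190,105) to (388,158), keeper at (203,110), loop bar at (165,225), handle at about (190,268). The loose fid is at (416,200), close left of the jig.

```bash
python3 - <<'E'
import cv2
im=cv2.imread("pics/w1.png")
for i,(x0,y0) in enumerate([(130,80),(260,90),(130,190),(260,190)]):
    a=im[y0:y0+150,x0:x0+160];cv2.imwrite(f"pics/w1_{i}.png",cv2.resize(a,None,fx=4,fy=4,interpolation=cv2.INTER_CUBIC))
E
```

```text
(no output)
```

View pics/w1_0.png

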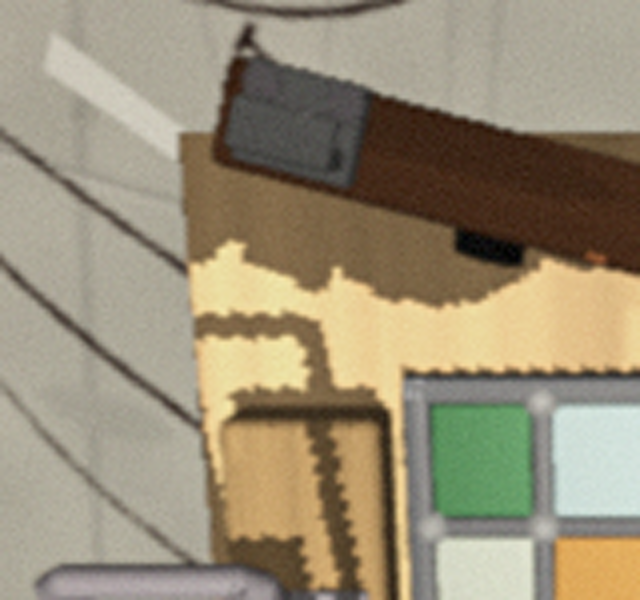

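View pics/w1_1.png

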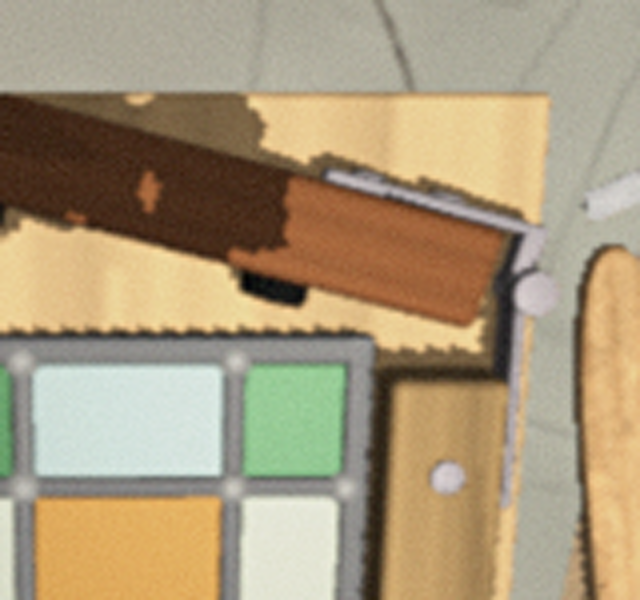

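View pics/w1_2.png

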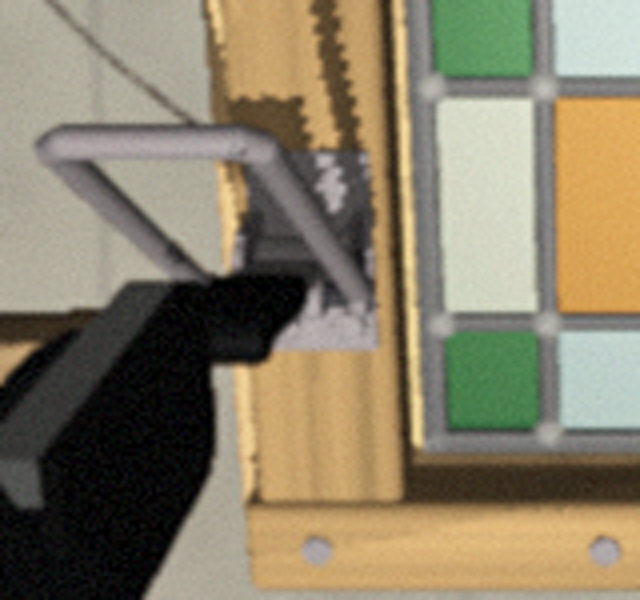

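View pics/w1_3.png

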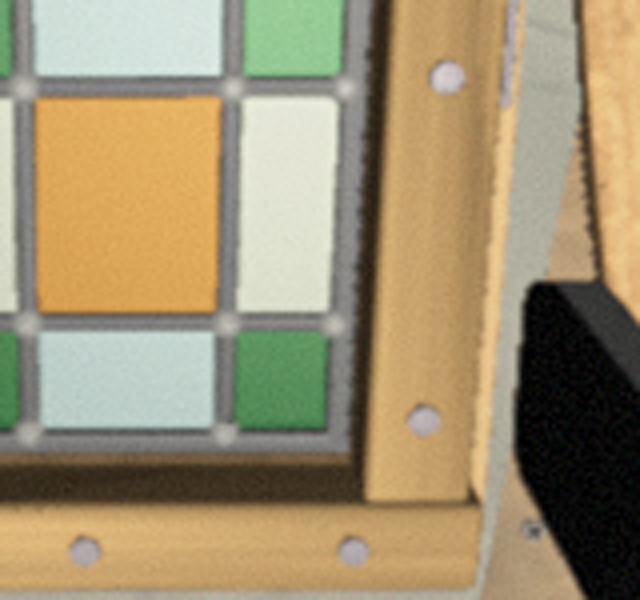

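```bash
cat > fit1.py <<'E'
from h import *
from scipy.optimize import least_squares
c=dict(np.load("pics/w1.npz"))
O=[(130,80),(260,90),(130,190),(260,190)]
def P(i,x,y): return np.array(O[i])+(np.array([x,y])+.5)/4-.5
J=[((-118,-106,15),P(0,182,132)),((-118,106,15),P(1,550,95)),((85,62,37),P(3,368,502)),((85,-62,37),P(2,402,502))]
A=np.array([j[0] for j in J])/1e3;B=np.array([j[1] for j in J])
f=lambda p:(proj(c,J2W(p,A))-B).ravel()
r=least_squares(f,[.57,-.036,.29]);print("jig",r.x,"res px",np.round(r.fun,1))
j=r.x;np.save("jig.npy",j)
def W2J(j,W):
    d=W[:,:2]-j[:2];c_,s=np.cos(j[2]),np.sin(j[2]);return np.c_[d[:,0]*c_+d[:,1]*s,-d[:,0]*s+d[:,1]*c_,W[:,2]]
pn=[P(0,405,372),P(1,373,338),P(2,428,447),P(3,350,450)]
print("panel corners",np.round(1e3*W2J(j,px2w(c,pn,.022)),1))
g=[P(0,240,58),P(0,217,157),P(1,505,235),P(1,468,325)]
G=W2J(j,px2w(c,g,.037));print("gate",np.round(1e3*G,1))
if __name__=="__main__":
    tc=cal("top");sc=cal("scene")
    for n,k in(("top",tc),("scene",sc)):
        print(n,np.round(proj(k,J2W(j,np.array([[-118,-106,15],[-118,106,15],[107,106,37],[107,-106,37],[85,62,37],[85,-62,37]])/1e3)),1).tolist())
    im=cv2.imread("pics/scene0.png")[185:265,285:365];cv2.imwrite("pics/sl.png",cv2.resize(im,None,fx=7,fy=7,interpolation=cv2.INTER_CUBIC))
E
python3 fit1.py
```

```text
jig [ 0.57310501 -0.0326594   0.30279116] res px [-0.5  1.2  2.9 -2.6 -2.   0.4 -0.6  1.7]
panel corners [[-62.6 -54.9  22. ]
 [-59.7  62.6  22. ]
 [ 75.9 -56.3  22. ]
 [ 78.3  61.8  22. ]]
gate [[-134.   -84.5   37. ]
 [-113.3  -91.3   37. ]
 [ -85.3   88.6   37. ]
 [ -64.9   81.4   37. ]]
top [[331.2, 239.2], [257.4, 261.4], [234.4, 182.4], [307.3, 161.8], [251.9, 185.4], [294.7, 173.3]]
scene [[291.9, 279.4], [221.1, 226.1], [288.7, 167.8], [359.3, 211.2], [296.3, 181.0], [337.7, 206.9]]
```

View pics/sl.png

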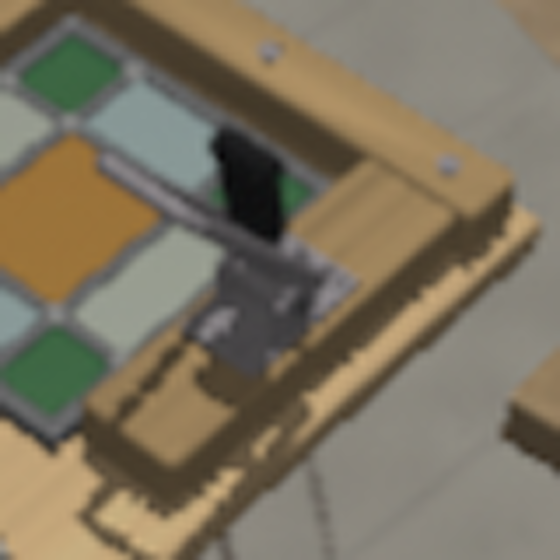

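```bash
cat > fit2.py <<'E'
from h import *
from scipy.optimize import least_squares
c=dict(np.load("pics/w1.npz"))
O=[(130,80),(260,90),(130,190),(260,190)]
def P(i,x,y): return np.array(O[i])+(np.array([x,y])+.5)/4-.5
def W2J(j,W):
    d=W[:,:2]-j[:2];c_,s=np.cos(j[2]),np.sin(j[2]);return np.c_[d[:,0]*c_+d[:,1]*s,-d[:,0]*s+d[:,1]*c_,W[:,2]]
J=[((-118,-106,15),P(0,182,132)),((-118,106,15),P(1,550,95)),((85,62,37),P(3,368,502)),((85,-62,37),P(2,402,502))]
A=np.array([j[0] for j in J])/1e3;B=np.array([j[1] for j in J])
def f(p):
    a=A.copy();a[:2,1]+=p[3];a[:,2]+=p[4];return np.r_[(proj(c,J2W(p[:3],a))-B).ravel(),(p[4]/.002)]
r=least_squares(f,[.57,-.036,.29,0,0]);print("jig",r.x,"res px",np.round(r.fun,1))
j=r.x[:3];np.save("jig.npy",j);dz=r.x[4]
if __name__=="__main__":
    sh=lambda px,z:np.round(1e3*W2J(j,px2w(c,px,z+dz)),1)
    print("panel",sh([P(0,405,372),P(1,373,338),P(2,428,447),P(3,350,450)],.022).tolist())
    print("gate",sh([P(0,240,58),P(0,217,157),P(1,505,235),P(1,468,325)],.037).tolist())
    print("pin",sh([P(1,535,292)]*2,np.array([.037,.045])).tolist())
    print("outer stop",sh([P(2,252,588),P(3,478,588)],.037).tolist())
E
python3 fit2.py
```

```text
jig [ 0.57279461 -0.02991709  0.28754649 -0.00549616 -0.00224084] res px [-0.9 -0.1  0.9 -0.3 -1.1  0.4  1.1  0.1 -1.1]
panel [[-61.9, -58.9, 19.8], [-60.7, 59.4, 19.8], [77.6, -58.2, 19.8], [78.2, 60.7, 19.8]]
gate [[-133.3, -89.8, 34.8], [-112.4, -96.4, 34.8], [-86.9, 85.2, 34.8], [-66.3, 78.3, 34.8]]
pin [[-74.0, 93.1, 34.8], [-75.0, 90.6, 42.8]]
outer stop [[110.8, -103.9, 34.8], [110.2, 93.6, 34.8]]
```

```bash
cat >> h.py <<'E'
import os
j=np.load("jig.npy") if os.path.exists("jig.npy") else None
def JW(x,y,z): return J2W(j,np.array([x,y,z])/1e3)[0]   # mm jig -> m world
XJ=np.array([np.cos(j[2]),np.sin(j[2]),0]);YJ=np.array([-np.sin(j[2]),np.cos(j[2]),0])
def tq(tilt=0): # tilt>0: tool points towards jig +x
    z=np.sin(tilt)*XJ-np.cos(tilt)*np.array([0,0,1]);return quat(toolR(z,YJ))
def ftj(f0=0):
    f=robot.get_state()["ft_force"]-f0;return np.array([f@XJ,f@YJ,f[2]])
def toJ(w): 
    d=np.array(w)-np.r_[j[:2],0];return 1e3*np.array([d@XJ,d@YJ,d[2]])
E
python3 - <<'E'
from h import *
robot.grasp(20)
robot.move_ptp(JW(-138,-3,140),tq()); robot.servo_line(JW(-138,-3,93),.12)
f0=robot.get_state()["ft_force"];print(robot.get_state()["time"],robot.get_state()["width"],toJ(robot.get_state()["eef_pos"]))
x=-138
log=[]
while x<-90:
    dx=6 if x<-110 else (1 if x<-102 else .5)
    x+=dx;robot.servo_line(JW(x,-5.5,93),.03 if dx>1 else .02)
    f=ftj(f0);log.append((round(x,1),np.round(f,1).tolist()))
    if f[0]<-9: break
print(log,robot.get_state()["time"],toJ(robot.get_state()["eef_pos"]))
c=cal("wrist");np.savez("pics/w2.npz",**c)
cv2.imwrite("pics/w2.png",robot.capture("wrist"));cv2.imwrite("pics/s2.png",robot.capture("scene"))
E
```

```text
4.8 4.1638327751711666e-06 [-136.85815978   -3.51106107   93.64692013]
[(-132, [0.9, -0.9, 0.4]), (-126, [0.7, -0.7, 0.3]), (-120, [0.9, -0.8, 1.0]), (-114, [0.2, -0.2, 0.9]), (-108, [0.9, -0.4, 0.4]), (-107, [0.3, -0.8, -0.1]), (-106, [-0.4, -1.1, 0.5]), (-105, [-1.4, -0.7, 0.2]), (-104, [-0.1, -0.8, -0.3]), (-103, [-0.6, 0.1, -0.6]), (-102, [-1.2, -0.5, -0.4]), (-101.5, [0.2, -0.8, 0.4]), (-101.0, [-1.3, -1.2, 0.3]), (-100.5, [-0.6, -2.0, -0.9]), (-100.0, [-1.3, -2.0, -0.7]), (-99.5, [-0.9, -1.5, -0.1]), (-99.0, [-1.0, -1.4, -0.8]), (-98.5, [-1.3, -2.8, 1.0]), (-98.0, [-2.6, -2.6, 1.0]), (-97.5, [-3.1, -3.1, 0.5]), (-97.0, [-3.1, -3.2, -0.1]), (-96.5, [-4.7, -3.8, 1.1]), (-96.0, [-5.3, -4.9, 2.2]), (-95.5, [-7.1, -5.1, 4.1]), (-95.0, [-8.2, -6.3, 4.3]), (-94.5, [-10.5, -6.1, 4.7])] 11.8167 [-96.31111398  -5.50185211  92.97547771]
```

View pics/w2.png

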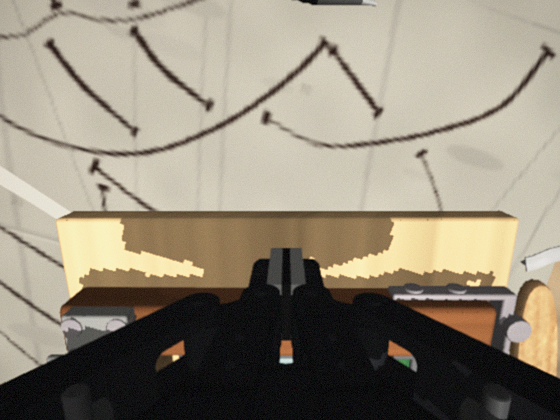

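View pics/s2.png

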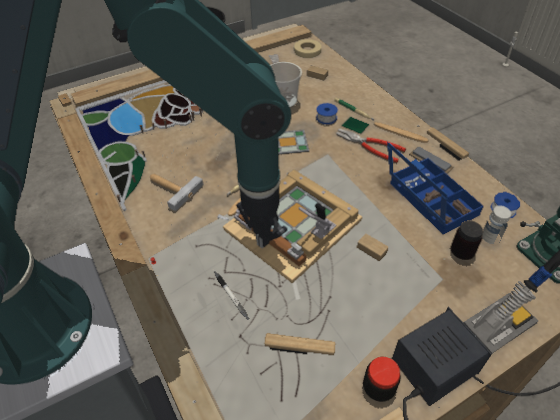

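The arm is compliant at roughly 6 N/mm. The gate now stands parallel to the board's near edge (outer edge at row 289 on both sides, board edge at row 212). I'll push slightly more, back off, and take an oblique look at the loop and keeper.

```bash
python3 - <<'E'
from h import *
f=None
robot.servo_line(JW(-93.9,-5.5,93),.02);print(ftj());robot.servo_line(JW(-93.5,-5.5,93),.02);robot.sleep(.3);print(ftj())
robot.servo_line(JW(-108,-5.5,93),.08);robot.servo_line(JW(-130,-5.5,150),.15)
done=False
for t in (.5,.4,.3):
  for x in(-140,-120,-100):
    if done: continue
    try:
        robot.move_ptp(JW(x,-81,170),tq(t));done=True;print(t,x)
    except robot.IKError: pass
c=cal("wrist");np.savez("pics/w3.npz",**c)
cv2.imwrite("pics/w3.png",robot.capture("wrist"));s=robot.get_state();print(s["time"],toJ(s["eef_pos"]),s["q"],ftj())
E
```

```text
[-11.01195601  -6.62728305   6.5137182 ]
[-13.87909673  -9.01974621   6.84467581]
0.5 -140
17.8917 [-139.977123    -80.99170056  169.99047463] [-0.71169341  0.32276942  2.16654312  0.88998672  0.54556496  2.96149942] [-0.23390889 -0.11724731  0.29363972]
```

View pics/w3.png

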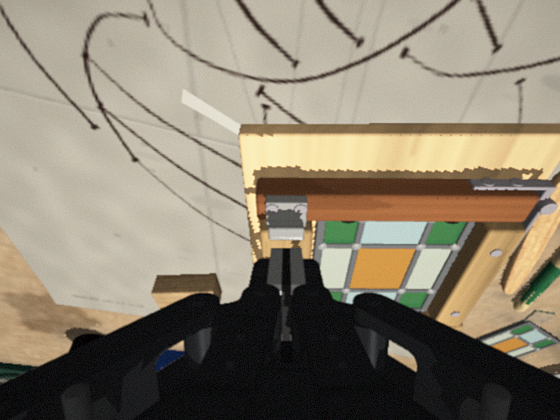

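```bash
cat > fit3.py <<'E'
from h import *
from scipy.optimize import least_squares
w=dict(np.load("pics/w1.npz"));s=cal("scene")
def pts(q,phi):
    pv=np.array([11+14*np.cos(q-.2),-81,52+14*np.sin(q-.2)])
    d=np.array([-np.cos(phi),0,np.sin(phi)])
    b=pv+95*d;up=np.array([np.sin(phi),0,np.cos(phi)])
    tip=np.array([11+68*np.cos(q+.14),-81,52+68*np.sin(q+.14)])
    return pv,d,b,tip
def PJ(c,P): return proj(c,J2W(j,np.atleast_2d(P)/1e3))
def P2(x,y): return np.array([130,190])+(np.array([x,y])+.5)/4-.5
def PS(x,y): return np.array([285,185])+(np.array([x,y])+.5)/7-.5
ob=[P2(57,143),P2(258,146)]   # bar centreline corners at y -17,+17 (image left = jig right)
def f(p):
    pv,d,b,tip=pts(*p);e=[0,17,0]
    r=np.r_[PJ(w,b-e)[0]-ob[0]+p[2:4] if len(p)>2 else PJ(w,b-e)[0]-ob[0],PJ(w,b+e)[0]-ob[1]]
    return np.r_[r,(PJ(s,b+e)[0]-PS(108,160)),(PJ(s,tip)[0]-PS(240,140))*1.0]
r=least_squares(f,[1.7,.8]);print(r.x,np.round(r.fun,1))
for q in(1.6,1.7,1.8):
    r2=least_squares(lambda p:f([q,p[0]])[:6],[.8]);print(q,r2.x,np.round(r2.fun,1))
if __name__=="__main__":
    pv,d,b,tip=pts(*r.x);print(pv,b,tip)
    im=cv2.resize(cv2.imread("pics/scene0.png")[185:265,285:365],None,fx=7,fy=7,interpolation=cv2.INTER_CUBIC)
    im2=cv2.resize(cv2.imread("pics/w1.png")[190:340,130:290],None,fx=4,fy=4,interpolation=cv2.INTER_CUBIC)
    for P in [pv-[0,17,0],pv+[0,17,0],b-[0,17,0],b+[0,17,0],tip]:
        a=(PJ(s,P)[0]-[285,185]+.5)*7-.5;cv2.circle(im,tuple(int(v) for v in a),4,(0,0,255),-1)
        a=(PJ(w,P)[0]-[130,190]+.5)*4-.5;cv2.circle(im2,tuple(int(v) for v in a),4,(0,0,255),-1)
    cv2.imwrite("pics/o1.png",np.hstack([im,cv2.resize(im2,None,fx=.37,fy=.37)[:0]]) if 0 else im);cv2.imwrite("pics/o2.png",im2)
E
python3 fit3.py
```

```text
[1.58375317 0.88485084] [-1.5  0.4  0.9 -0.2 -0.9  0.5  2.   1.7]
1.6 [0.88697659] [-1.6  0.4  0.8 -0.2 -1.   0.5]
1.7 [0.90050337] [-2.3  0.3  0.4 -0.3 -1.1  0.2]
1.8 [0.91468619] [-2.9  0.2  0.  -0.4 -1.2  0. ]
[ 13.60336214 -81.          65.75581715] [-46.57010635 -81.         139.26876628] [  0.63944394 -81.         119.20609257]
```

View pics/o1.png

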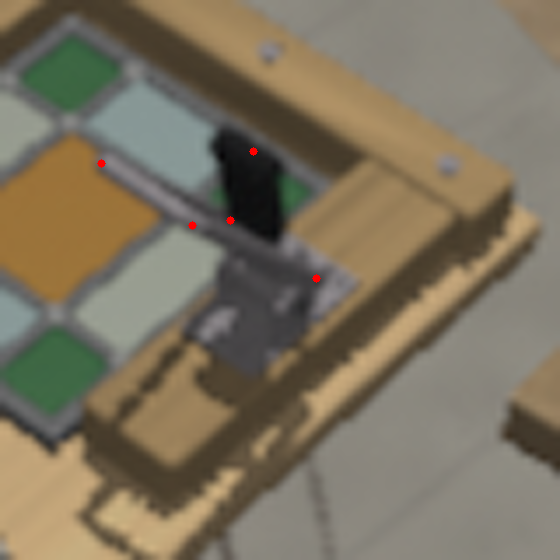

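View pics/o2.png

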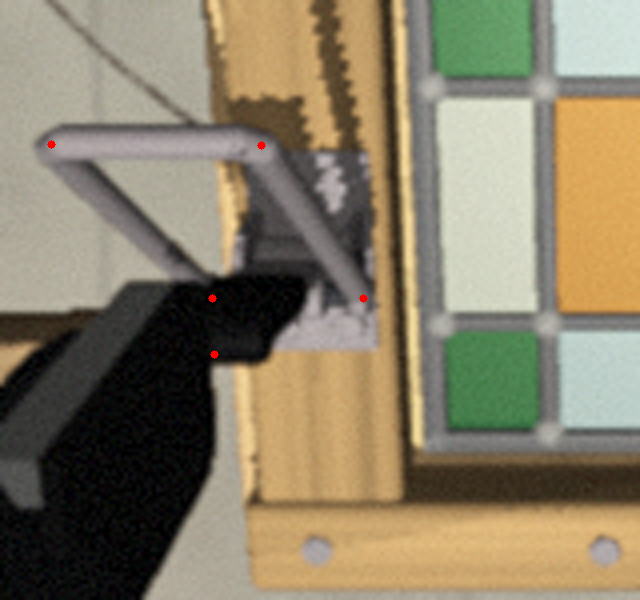

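```bash
cat >> h.py <<'E'
def tqn(tilt=0):
    z=np.sin(tilt)*XJ-np.cos(tilt)*np.array([0,0,1]);return quat(toolR(z,-YJ))
def loopP(q,phi,s):
    return np.array([11+14*np.cos(q-.2)-s*np.cos(phi),-81,52+14*np.sin(q-.2)+s*np.sin(phi)])
def tcp(P,tilt,D=61): # TCP (jig mm) for wire point P
    return np.array(P)-D*np.array([np.sin(tilt),0,-np.cos(tilt)])
E
python3 - <<'E'
from h import *
print(robot.get_state()["q"])
for off in (.2,.4):
  for F in (tqn,):
    for q,phi in((1.65,.89),(1.88,.6),(1.88,.3),(1.88,0),(1.88,-.16)):
        t=off-phi
        k=robot.inverse_kinematics(JW(*tcp(loopP(q,phi,76),t)),F(t));print(off,phi,np.round(loopP(q,phi,95),1),None if k is None else np.round(k,2))
im=cv2.imread("pics/w3.png")[160:260,230:330];cv2.imwrite("pics/k3.png",cv2.resize(im,None,fx=6,fy=6,interpolation=cv2.INTER_CUBIC))
E
```

```text
[-0.71169341  0.32276942  2.16654312  0.88998672  0.54556496  2.96149942]
0.2 0.89 [-47.1 -81.  139.7] [-0.15  0.8   1.22 -0.28  1.76  1.17]
0.2 0.6 [-68.9 -81.  119.6] [-0.22  0.64  1.46 -0.19  1.4   1.13]
0.2 0.3 [-81.3 -81.   94. ] [-0.32  0.51  1.71 -0.07  1.01  1.  ]
0.2 0 [-85.5 -81.   65.9] [-0.45  0.46  1.94  0.24  0.61  0.65]
0.2 -0.16 [-84.3 -81.   50.8] [-0.53  0.47  2.05  0.64  0.44  0.19]
0.4 0.89 [-47.1 -81.  139.7] [-0.19  0.69  1.35 -0.22  1.55  1.15]
0.4 0.6 [-68.9 -81.  119.6] [-0.28  0.54  1.6  -0.12  1.17  1.06]
0.4 0.3 [-81.3 -81.   94. ] [-0.4   0.44  1.85  0.09  0.77  0.82]
0.4 0 [-85.5 -81.   65.9] [-0.56  0.45  2.07  0.73  0.45  0.08]
0.4 -0.16 [-84.3 -81.   50.8] [-0.65  0.51  2.18  1.37  0.45 -0.64]
```

View pics/k3.png

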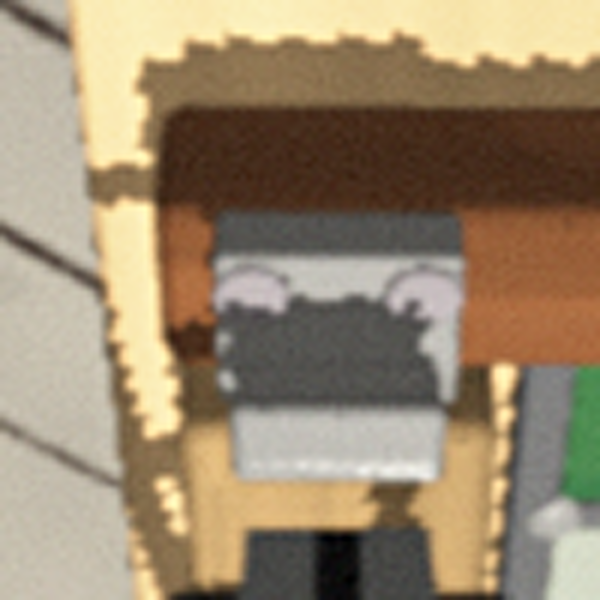

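```bash
python3 - <<'E'
from h import *
c=dict(np.load("pics/w3.npz"))
P=lambda x,y:np.array([230,160])+(np.array([x,y])+.5)/6-.5
for n,p,z in(("lip near L",(235,408),.0592),("lip near R",(443,408),.0592),("lip far L",(240,478),.0592),("bar top outer R",(500,210),.037),("foot outer L",(215,255),.045),("foot outer R",(463,255),.045),("bar top inner",(470,362),.037),("board nearR corner full",None,.015)):
    q=px2w(c,[P(*p) if p else (240,124)],z)[0];print(n,np.round(toJ(q),1))
print(np.round(toJ(px2w(c,[(535,222),(545,190)],.037)[0]),1),np.round(toJ(px2w(c,[(345,221)],.022)[0]),1))
E
```

```text
lip near L [-81.5 -91.9  59.2]
lip near R [-81.5 -71.2  59.2]
lip far L [-70.9 -91.8  59.2]
bar top outer R [-88.2 -64.6  37. ]
foot outer L [-89.1 -94.2  45. ]
foot outer R [-89.1 -68.9  45. ]
bar top inner [-65.3 -66.8  37. ]
board nearR corner full [-125.5 -109.4   15. ]
[-63.4  88.5  37. ] [-48.8 -37.9  22. ]
```

```bash
python3 - <<'E'
from h import *
robot.servo_line(JW(-110,-81,230),.2)
robot.gripper_open();print(robot.get_state()["time"])
q,phi,off=1.62,.89,.2;t=off-phi
P=loopP(q,phi,76)
robot.move_ptp(JW(*tcp(P,t,105)),tqn(t));print(robot.get_state()["time"],robot.get_state()["q"])
c=cal("wrist");np.savez("pics/w4.npz",**c)
cv2.imwrite("pics/w4.png",robot.capture("wrist"));s=robot.get_state();print(toJ(s["eef_pos"]),tcp(P,t,105))
im=robot.capture("wrist")
for qq in(1.62,):
    for y in(-17,17):
        for k in(0,76,95):
            a=proj(c,[JW(*(loopP(qq,phi,k)+[0,y,0]))])[0];cv2.circle(im,tuple(int(round(v)) for v in a),2,(0,0,255),-1)
cv2.imwrite("pics/w4o.png",im)
E
```

```text
Traceback (most recent call last):
cell.IKError: the arm cannot follow that straight line within its joint ranges
```

```bash
python3 - <<'E'
from h import *
robot.move_ptp(JW(-120,-81,250),tqn(0))
print(robot.get_state()["time"])
robot.gripper_open();print(robot.get_state()["time"])
q,phi,off=1.62,.89,.2;t=off-phi
P=loopP(q,phi,76)
robot.move_ptp(JW(*tcp(P,t,105)),tqn(t));print(robot.get_state()["time"],robot.get_state()["q"])
c=cal("wrist");np.savez("pics/w4.npz",**c)
im=robot.capture("wrist");cv2.imwrite("pics/w4.png",im);s=robot.get_state();print(toJ(s["eef_pos"]),tcp(P,t,105))
for qq in(1.62,):
    for y in(-17,17):
        for k in(0,76,95):
            a=proj(c,[JW(*(loopP(qq,phi,k)+[0,y,0]))])[0];cv2.circle(im,tuple(int(round(v)) for v in a),2,(0,0,255),-1)
cv2.imwrite("pics/w4o.png",im)
E
```

```text
19.7167
20.5
21.2667 [-0.13994417  0.80182722  1.12039951 -0.2782641   1.85295522  1.15258546]
[ 31.09188855 -81.53306393 206.6280145 ] [ 32.10424669 -81.         205.87940907]
```

View pics/w4o.png

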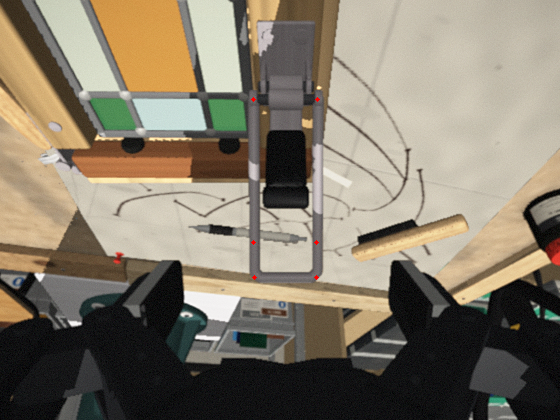

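The overlay puts the model's loop corners at (254,277), (316,277), (253,99) and (317,99), within about 2 px of the real loop, so the estimate is good. Gripping now.

```bash
python3 - <<'E'
from h import *
q,phi,off=1.62,.89,.2;t=off-phi
f0=robot.get_state()["ft_force"]
P=loopP(q,phi,76)
robot.servo_line(JW(*tcp(P,t,61)),.12)
print("reach",ftj(f0))
robot.grasp(20);s=robot.get_state();print("w",s["width"],ftj(f0),s["time"])
c=cal("wrist");im=robot.capture("wrist");cv2.imwrite("pics/w5.png",im)
E
```

```text
reach [ 0.06382318 -0.68644266 -0.80303616]
w 0.03903304615912496 [-0.67521182 -0.49177185 -0.0718502 ] 22.3167
```

View pics/w5.png

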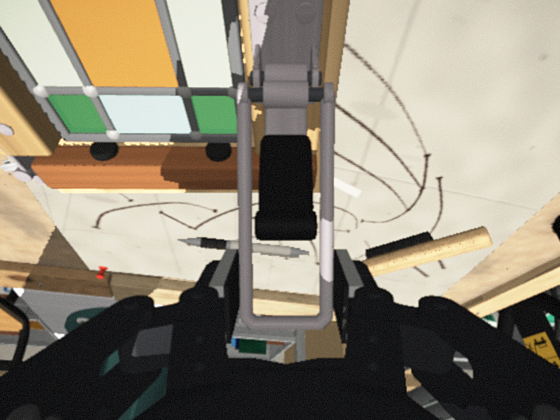

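The loop is gripped (width 39 mm, wires between the pads). Next I swing it down along the arc, drawing the lever forward.

```bash
python3 - <<'E'
from h import *
off=.2
f0=robot.get_state()["ft_force"]
for q,phi,s in((1.75,.75,76),(1.88,.6,77),(1.88,.4,77.5),(1.88,.2,78),(1.88,.08,78)):
    t=off-phi
    robot.servo_line(JW(*tcp(loopP(q,phi,s),t,61)),.10,rotation=tqn(t))
    st=robot.get_state();print(q,phi,np.round(ftj(f0),1),np.round(st["wrist_torque"],2),np.round(toJ(st["eef_pos"])-tcp(loopP(q,phi,s),t,61),1),st["width"],st["time"])
robot.sleep(.1);print(ftj(f0))
c=cal("wrist");np.savez("pics/w6.npz",**c);im=robot.capture("wrist");cv2.imwrite("pics/w6.png",im);cv2.imwrite("pics/s6.png",cv2.resize(robot.capture("scene")[180:300,220:380],None,fx=5,fy=5,interpolation=cv2.INTER_CUBIC))
E
```

```text
1.75 0.75 [-1.9  1.2 -1.2] [ 0.25 -0.04  0.  ] [-0.5  0.2  0.6] 0.03886467085013031 22.6833
1.88 0.6 [ 1.5  1.7 -5. ] [ 0.6  -0.8   0.04] [ 1.3  0.1 -0. ] 0.038701481701592724 23.0167
1.88 0.4 [ 3.8  2.4 -4.4] [ 0.81 -0.9   0.18] [ 1.7 -0.1  0. ] 0.03871990207220725 23.3833
1.88 0.2 [ 2.8  2.5 -3.8] [ 0.6  -0.35  0.29] [ 0.6  0.1 -0.3] 0.03878905763731945 23.75
1.88 0.08 [-0.8  0.8 -2.6] [0.12 0.13 0.11] [-0.3 -0.  -0.6] 0.03910508323801325 24.0333
[-3.42987847 -0.64022164 -2.95924465]
```

View pics/w6.png

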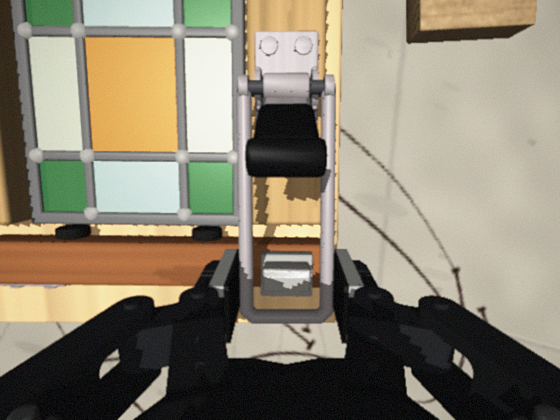

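View pics/s6.png

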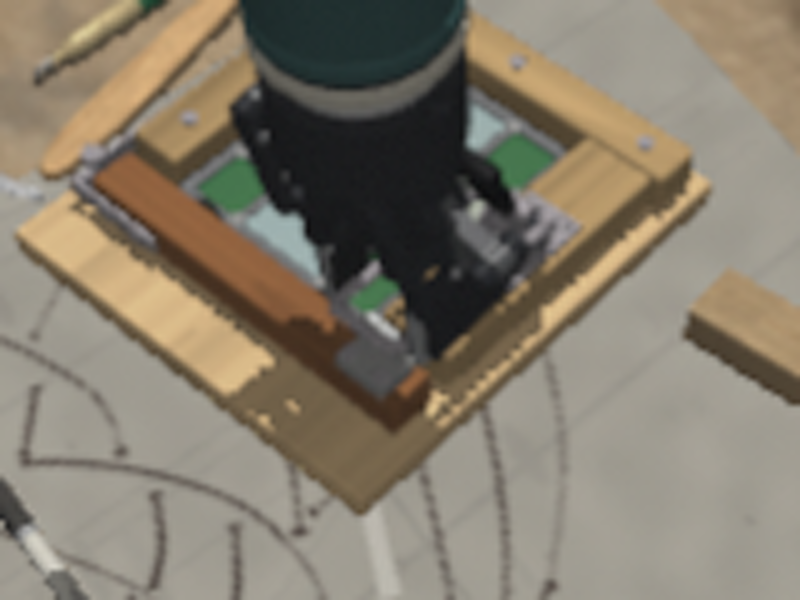

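```bash
python3 - <<'E'
from h import *
c=dict(np.load("pics/w6.npz"))
from scipy.optimize import brentq
for q in(1.75,1.8,1.88):
    for row in (315,):
        g=lambda ph:proj(c,[JW(*loopP(q,ph,95))])[0][1]-row
        ph=brentq(g,-.3,.6);print(q,row,ph,loopP(q,ph,95))
    tip=[11+68*np.cos(q+.14),-81,52+68*np.sin(q+.14)]
    print("tip px",proj(c,[JW(*tip)])[0],"pivots",proj(c,[JW(*loopP(q,0,0)+[0,17,0]),JW(*loopP(q,0,0)-[0,17,0])]).round(1).tolist(), "bar corners w", [np.ptp(proj(c,[JW(*loopP(q,p,95)+[0,20,0]),JW(*loopP(q,p,95)-[0,20,0])])[:,0]) for p in(0,.08,.16)])
print("seat/lip proj", proj(c,[JW(-77.8,-70,59.2),JW(-77.8,-92,59.2),JW(-71.8,-70,59.2),JW(-89,-68,45),JW(-89,-94,45)]).round(1).tolist())
im=cv2.imread("pics/w6.png")[220:335,225:350];cv2.imwrite("pics/k6.png",cv2.resize(im,None,fx=5,fy=5,interpolation=cv2.INTER_CUBIC))
im=cv2.imread("pics/w6.png")[20:190,225:350];cv2.imwrite("pics/l6.png",cv2.resize(im,None,fx=4,fy=4,interpolation=cv2.INTER_CUBIC))
E
```

```text
1.75 315 0.09693856333749659 [-83.2628603  -81.          75.19171978]
tip px [284.09687555 124.88074485] pivots [[242.3, 81.3], [327.4, 81.3]] bar corners w [np.float64(90.8525043759428), np.float64(95.63102953047115), np.float64(100.97202231277055)]
1.8 315 0.07824004727540128 [-84.11817012 -81.          73.41925393]
tip px [284.12379651 137.54176218] pivots [[242.3, 83.1], [327.3, 83.1]] bar corners w [np.float64(90.78710119498442), np.float64(95.55844417330172), np.float64(100.89098202016856)]
1.88 315 0.05098407238220144 [-85.40237093 -81.          70.75799364]
tip px [284.17151102 156.43017059] pivots [[242.4, 86.0], [327.3, 86.1]] bar corners w [np.float64(90.63982479084876), np.float64(95.39510177002987), np.float64(100.70872491570367)]
seat/lip proj [[260.8, 287.8], [308.9, 287.9], [260.7, 275.2], [259.1, 298.4], [310.8, 298.5]]
```

View pics/k6.png

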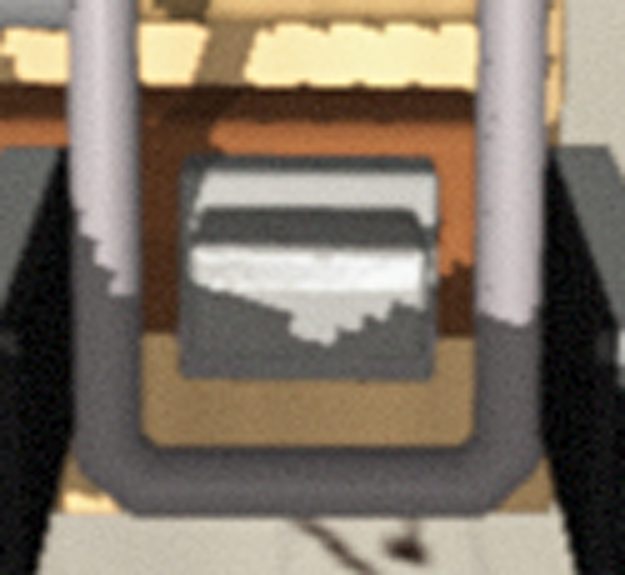

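View pics/l6.png

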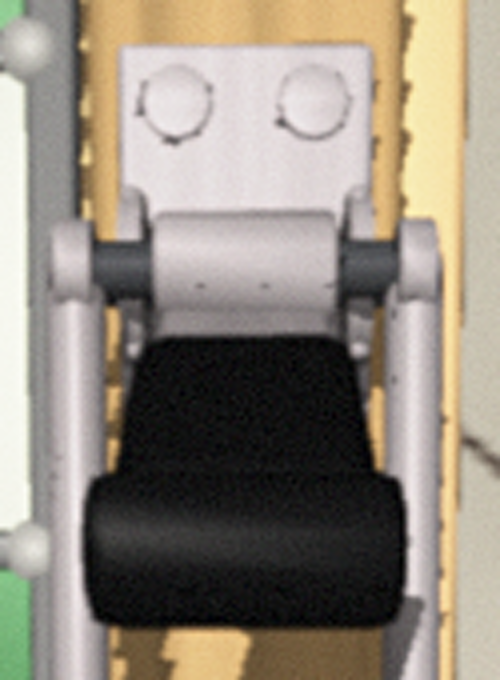

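```bash
python3 - <<'E'
from h import *
a=dict(np.load("pics/w3.npz"));b=dict(np.load("pics/w6.npz"))
def ray(c,px):
    p=[toJ(px2w(c,[px],z)[0]) for z in(.045,.0592)];return np.round([[v[0],v[2]] for v in p],1).tolist()
for r in(210,255,300,408,478): print("w3",r,ray(a,(230+340/6,160+(r+.5)/6-.5)))
for r in(158,170,210,245,290,378): print("w6",r,ray(b,(225+310/5,220+(r+.5)/5-.5)))
E
```

```text
w3 210 [[-95.3, 45.0], [-107.8, 59.2]]
w3 255 [[-89.1, 45.0], [-102.2, 59.2]]
w3 300 [[-82.8, 45.0], [-96.4, 59.2]]
w3 408 [[-66.3, 45.0], [-81.5, 59.2]]
w3 478 [[-54.6, 45.0], [-70.9, 59.2]]
w6 158 [[-64.5, 45.0], [-60.5, 59.2]]
w6 170 [[-65.7, 45.0], [-61.6, 59.2]]
w6 210 [[-69.8, 45.0], [-65.4, 59.2]]
w6 245 [[-73.4, 45.0], [-68.7, 59.2]]
w6 290 [[-78.1, 45.0], [-72.9, 59.2]]
w6 378 [[-87.3, 45.0], [-81.3, 59.2]]
```

The lever is at its forward stop: the bead's centre is at row 157 and the model for 1.88 gives 156. The bar (row 315) lies well outside the keeper's foot edge (row 295). Lowering in small steps with force checks.

```bash
python3 - <<'E'
from h import *
off=.2;q=1.88;s=78
f0=ftj();phi=.08;log=[]
while phi>-.14:
    phi-=.03;t=off-phi
    robot.servo_line(JW(*tcp(loopP(q,phi,s),t,61)),.03,rotation=tqn(t))
    st=robot.get_state();f=ftj()
    log.append((round(phi,2),np.round(f,1).tolist(),np.round(toJ(st["eef_pos"])-tcp(loopP(q,phi,s),t,61),1).tolist()))
    if f[2]-f0[2]>8: print("blocked");break
print(*log,sep="\n");print(st["time"],st["width"])
c=cal("wrist");np.savez("pics/w7.npz",**c);im=robot.capture("wrist");cv2.imwrite("pics/w7.png",cv2.resize(im[60:340,190:390],None,fx=2.1,fy=2.1,interpolation=cv2.INTER_CUBIC));cv2.imwrite("pics/w7f.png",im)
E
```

```text
(0.05, [1.2, 0.9, -2.7], [0.2, 0.1, -0.1])
(0.02, [0.8, 1.8, -2.8], [0.1, 0.1, 0.1])
(-0.01, [0.1, 0.6, -1.6], [0.0, 0.1, 0.1])
(-0.04, [0.3, 0.6, -2.4], [-0.0, 0.0, 0.1])
(-0.07, [0.6, 0.8, -2.6], [0.0, 0.1, 0.1])
(-0.1, [0.5, 2.6, -2.2], [0.0, 0.1, 0.1])
(-0.13, [1.3, 1.2, -2.9], [0.1, 0.0, 0.1])
(-0.16, [0.2, 1.2, -2.2], [0.1, 0.1, 0.1])
26.3 0.03877698551495774
```

View pics/w7.png

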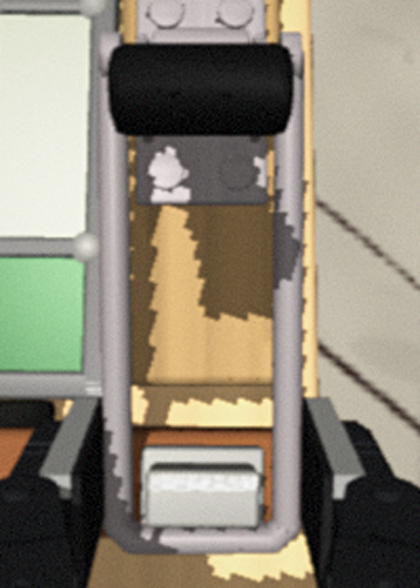

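```bash
python3 - <<'E'
from h import *
from scipy.optimize import brentq
c=dict(np.load("pics/w7.npz"))
q=1.88
for row in (316,317,318):
    g=lambda ph:proj(c,[JW(*loopP(q,ph,95))])[0][1]-row
    ph=brentq(g,-.4,.3);print(row,ph,loopP(q,ph,95))
for q in(1.8,1.88): print(proj(c,[JW(*[11+68*np.cos(q+.14),-81,52+68*np.sin(q+.14)])]))
for r in(468,490,527): print(r,[toJ(px2w(c,[(287,60+r/2.1)],z)[0]).round(1)[[0,2]].tolist() for z in(.045,.056,.0592)])
im=cv2.imread("pics/w7f.png")[255:330,230:350];cv2.imwrite("pics/k7.png",cv2.resize(im,None,fx=6,fy=6,interpolation=cv2.INTER_CUBIC))
E
```

```text
316 -0.179433857059518 [-84.00057922 -81.          48.96171271]
317 -0.16803052745083846 [-84.18783978 -81.          50.02871552]
318 -0.15646838414154024 [-84.36527329 -81.          51.11268711]
[[283.32650721  87.57451736]]
[[283.39724721 109.89329421]]
468 [[-70.6, 45.0], [-69.2, 56.0], [-68.9, 59.2]]
490 [[-75.1, 45.0], [-73.5, 56.0], [-73.0, 59.2]]
527 [[-82.7, 45.0], [-80.5, 56.0], [-79.9, 59.2]]
```

View pics/k7.png

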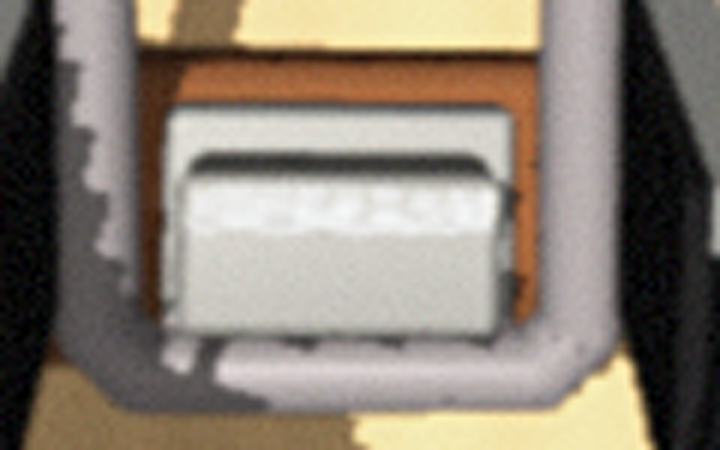

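The bar is at about z = 50 mm and x = -84, outside the lip edge at -80. The window under the lip for the bar's centre is z 48 to 53. Drawing it to +x until it bears.

```bash
python3 - <<'E'
from h import *
off=.2;q=1.88;s=78;phi=-.16;t=off-phi
p0=tcp(loopP(q,phi,s),t,61);f0=ftj();log=[];d=0
while d<11:
    d+=1 if d<6 else .6
    robot.servo_line(JW(*(p0+[d,0,.3])),.03)
    f=ftj()-f0;log.append((round(d,1),np.round(f,1).tolist(),round(toJ(robot.get_state()["eef_pos"])[0]-p0[0],1)))
    if f[0]<-5 : break
print(*log,sep="\n");st=robot.get_state();print(st["time"],st["width"])
c=cal("wrist");np.savez("pics/w8.npz",**c);im=robot.capture("wrist");cv2.imwrite("pics/w8.png",cv2.resize(im[60:340,190:390],None,fx=2.1,fy=2.1,interpolation=cv2.INTER_CUBIC));cv2.imwrite("pics/w8f.png",im)
E
```

```text
(1, [-2.5, -1.6, 0.8], np.float64(0.7))
(2, [-2.8, -1.3, -0.3], np.float64(1.8))
(3, [-2.9, -1.7, -0.3], np.float64(2.9))
(4, [-2.8, -0.6, -0.9], np.float64(4.0))
(5, [-3.4, -0.9, 0.2], np.float64(5.1))
(6, [-2.9, -0.5, -0.7], np.float64(6.1))
(6.6, [-2.9, -0.6, 0.7], np.float64(6.6))
(7.2, [-4.0, -0.2, 0.2], np.float64(7.1))
(7.8, [-5.0, -1.3, -0.2], np.float64(7.6))
28.6 0.0389588504982291
```

View pics/w8.png

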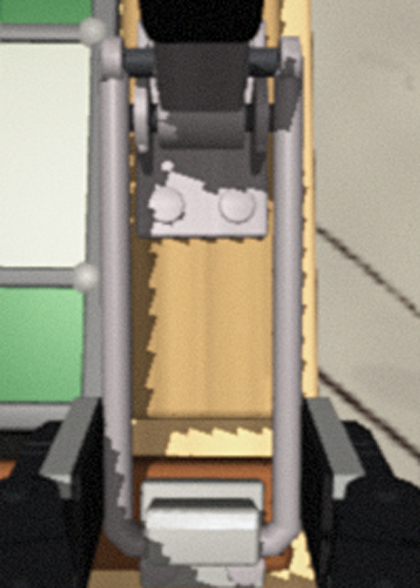

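The cross bar is now hidden under the lip, and it bears at about 7.2 mm of travel. Releasing, backing off and checking that it stays hooked.

```bash
python3 - <<'E'
from h import *
robot.sleep(.1)
robot.gripper_open();s=robot.get_state();print(s["time"],s["width"],ftj())
t=.36;p=toJ(s["eef_pos"])
robot.servo_line(JW(*(p-70*np.array([np.sin(t),0,-np.cos(t)]))),.2)
c=cal("wrist");np.savez("pics/w9.npz",**c);im=robot.capture("wrist");cv2.imwrite("pics/w9.png",im)
cv2.imwrite("pics/s9.png",cv2.resize(robot.capture("scene")[180:300,220:380],None,fx=5,fy=5,interpolation=cv2.INTER_CUBIC));print(robot.get_state()["time"])
E
```

```text
29.275 0.08534554824203076 [ 0.15106693 -0.77930682  0.97707674]
29.875
```

View pics/w9.png

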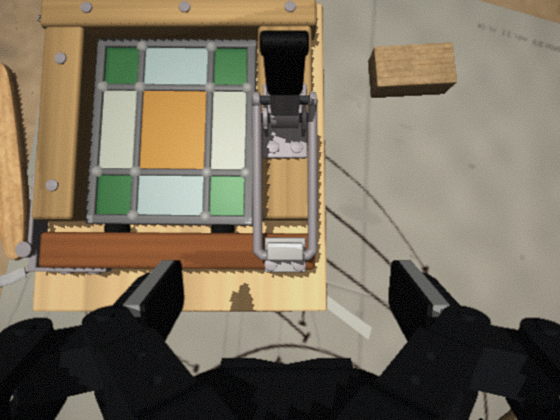

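View pics/s9.png

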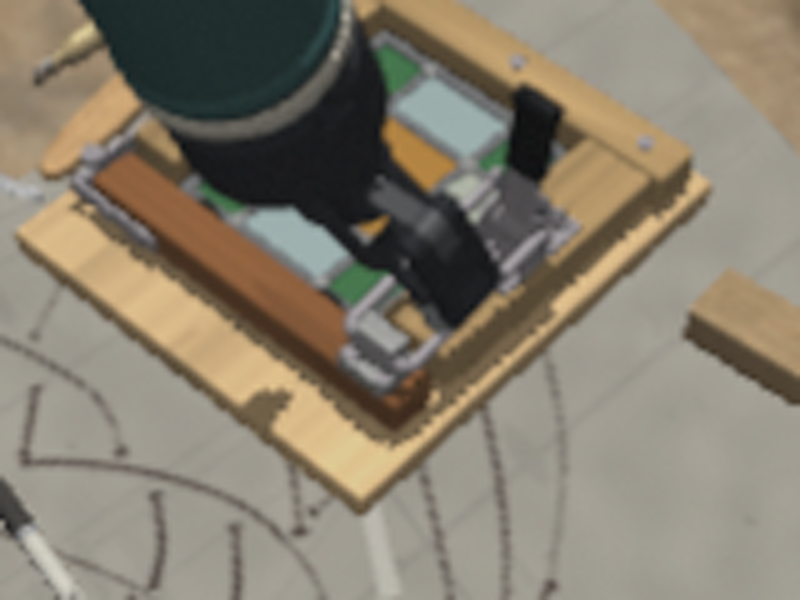

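```bash
python3 - <<'E'
from h import *
c=dict(np.load("pics/w9.npz"))
print("panel far/near",toJ(px2w(c,[(175,40.5)],.022)[0]).round(1),toJ(px2w(c,[(170,221)],.022)[0]).round(1),"stop top edge",toJ(px2w(c,[(175,25)],.037)[0]).round(1),"gate outer",toJ(px2w(c,[(60,268)],.037)[0]).round(1),toJ(px2w(c,[(230,264)],.037)[0]).round(1))
for q in(1.1,1.2,1.3,1.4): print(q,proj(c,[JW(*[11+68*np.cos(q+.14),-81,52+68*np.sin(q+.14)])])[0].round(1),proj(c,[JW(*loopP(q,-.14,0))])[0].round(1))
im=cv2.imread("pics/w9.png")
cv2.imwrite("pics/k9.png",np.hstack([cv2.resize(im[20:150,225:335],None,fx=3.3,fy=3.3,interpolation=cv2.INTER_CUBIC),cv2.resize(im[150:280,225:335],None,fx=3.3,fy=3.3,interpolation=cv2.INTER_CUBIC)]))
E
```

```text
panel far/near [81.3  0.4 22. ] [-54.   -0.3  22. ] stop top edge [83.7 -4.3 37. ] gate outer [-85.9  66.2  37. ] [-83.3 -45.7  37. ]
1.1 [282.9  19.9] [283.4  96.5]
1.2 [282.9  30.7] [283.4  97.7]
1.3 [282.8  43. ] [283.4  99.2]
1.4 [282.8  56.7] [283.4 100.8]
```

View pics/k9.png

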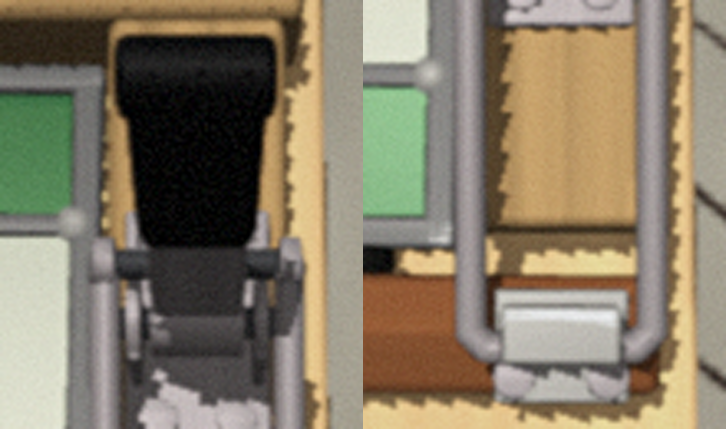

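The lever stands at about 1.3 (bead at row 43) and the loop's bar runs in under the lip. Next I close the fingers and press the handle along its arc.

```bash
cat > press.py <<'E'
from h import *
def Kp(q,r=60,o=5.5):
    e=q+.14;return np.array([11+r*np.cos(e)-o*np.sin(e),-81,52+r*np.sin(e)+o*np.cos(e)])
def T(q,**k): return Kp(q,**k)+np.array([-11,0,73])
E
python3 - <<'E'
from press import *
robot.grasp(20)
robot.move_ptp(JW(*(T(1.33)+[-25,0,25])),tqn(0))
robot.servo_line(JW(*(T(1.33)+[-8,0,0])),.12)
f0=ftj();print(robot.get_state()["time"])
log=[]
for q in np.arange(1.33,.65,-.06):
    robot.servo_line(JW(*T(q)),.05)
    f=ftj()-f0;log.append((round(q,2),np.round(f,1).tolist()))
    if np.linalg.norm(f)>18: print("high");break
print(*log,sep="\n");st=robot.get_state();print(st["time"],toJ(st["eef_pos"])-T(q))
cv2.imwrite("pics/w10.png",robot.capture("wrist"))
E
```

```text
31.7
(np.float64(1.33), [0.3, -0.6, -0.2])
(np.float64(1.27), [0.4, -0.0, -0.4])
(np.float64(1.21), [0.5, -0.3, -0.6])
(np.float64(1.15), [-1.0, -0.6, 0.1])
(np.float64(1.09), [-1.1, -0.3, -0.5])
(np.float64(1.03), [-0.7, 0.7, 0.9])
(np.float64(0.97), [-1.7, -0.1, 1.3])
(np.float64(0.91), [-1.4, 0.5, 1.0])
(np.float64(0.85), [-0.9, 1.1, 3.0])
(np.float64(0.79), [-0.8, 0.9, 2.5])
(np.float64(0.73), [-0.7, 0.2, 3.4])
(np.float64(0.67), [-0.1, 1.6, 3.8])
34.7583 [ 0.31646364 -0.09447568  0.04230322]
```

View pics/w10.png

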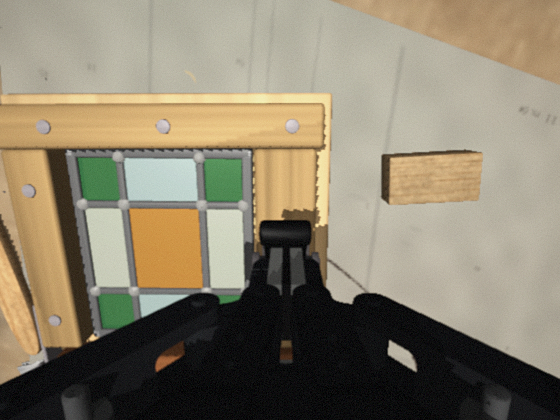

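The fingers press behind the bead (285,233) with light forces. Continuing over centre.

```bash
python3 - <<'E'
from press import *
log=[];q=.67
while q>-.03:
    q-=.05
    robot.servo_line(JW(*T(q,r=61)),.05)
    f=ftj();log.append((round(q,2),np.round(f,1).tolist()))
    if np.linalg.norm(f)>20: print("high");break
print(*log,sep="\n");st=robot.get_state();print(st["time"],toJ(st["eef_pos"])-T(q,r=61))
cv2.imwrite("pics/w11.png",robot.capture("wrist"))
cv2.imwrite("pics/s11.png",cv2.resize(robot.capture("scene")[180:300,220:380],None,fx=5,fy=5,interpolation=cv2.INTER_CUBIC))
E
```

```text
(0.62, [-2.7, -0.1, 2.3])
(0.57, [-2.5, -0.1, 1.4])
(0.52, [-2.9, -0.5, 0.7])
(0.47, [-2.1, 1.1, -0.4])
(0.42, [-1.3, 0.5, 0.9])
(0.37, [-1.2, 0.9, -0.5])
(0.32, [-0.5, 0.5, 0.5])
(0.27, [0.5, 0.3, 0.0])
(0.22, [0.1, -0.5, -0.4])
(0.17, [0.1, -0.8, 0.0])
(0.12, [0.5, -0.6, -0.1])
(0.07, [-0.1, 0.7, -0.7])
(0.02, [-0.1, -0.3, 0.4])
(-0.03, [-0.1, 0.2, 0.5])
38.3083 [ 0.25283196 -0.14717574  0.10123792]
```

View pics/s11.png

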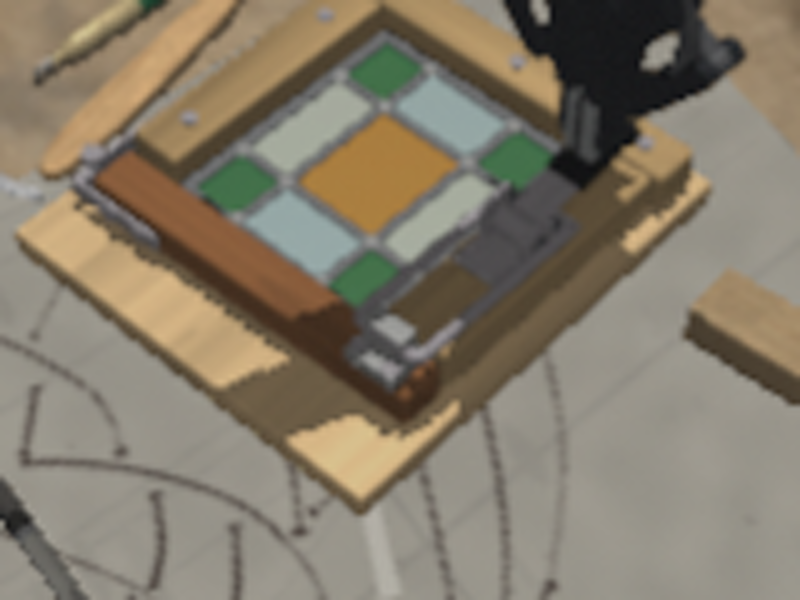

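The lever lies back with no resistance left. I'll make a short light press to be sure, then lift off and look.

```bash
python3 - <<'E'
from press import *
p=T(-.03,r=61)
for d in(1,2,3,4):
    robot.servo_line(JW(*(p-[0,0,d])),.05);f=ftj();print(d,np.round(f,1))
    if f[2]>6: break
robot.servo_line(JW(*(p+[0,0,60])),.2)
robot.move_ptp(JW(-60,-40,260),tqn(0))
robot.sleep(.3)
c=cal("wrist");np.savez("pics/w12.npz",**c);im=robot.capture("wrist");cv2.imwrite("pics/w12.png",im)
for q in(0,.1,.2,.3):print(q,proj(c,[JW(*[11+68*np.cos(q+.14),-81,52+68*np.sin(q+.14)])])[0].round(1),proj(c,[JW(*loopP(q,0,0))])[0].round(1))
print(robot.get_state()["time"],ftj())
cv2.imwrite("pics/s12.png",cv2.resize(robot.capture("scene")[180:300,220:380],None,fx=5,fy=5,interpolation=cv2.INTER_CUBIC))
E
```

```text
1 [-1.1 -0.4  6.2]
0 [343.1   8.8] [337.6  90.8]
0.1 [344.6   8. ] [337.9  90.4]
0.2 [346.1   8.2] [338.2  90.1]
0.3 [347.6   9.7] [338.5  90.1]
40.0917 [ 0.60325008  0.06405581 -0.3259093 ]
```

View pics/w12.png

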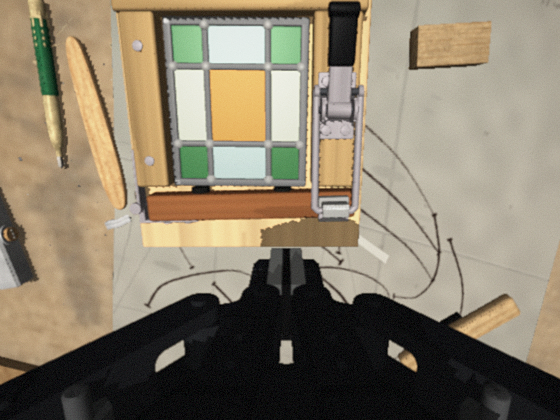

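View pics/s12.png

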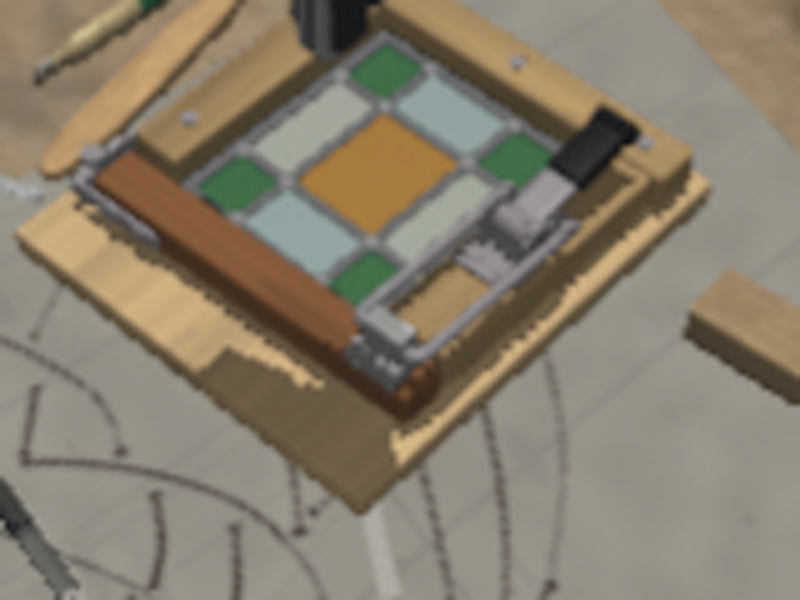

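```bash
python3 - <<'E'
from h import *
c=cal("scene")
for q in(0,.1,.2,.3):
    a=proj(c,[JW(*[11+68*np.cos(q+.14),-81,52+68*np.sin(q+.14)])])[0];print(q,((a-[220,180]+.5)*5).round(0))
robot.job_done()
E
```

```text
0 [616. 128.]
0.1 [615. 119.]
0.2 [614. 111.]
0.3 [611. 104.]
the job is handed in; nothing more can be done
```

The panel is clamped and I handed the job in at about 40 s of the 58 s allowed. No verdict came back.

- **Gate:** I pushed it shut with closed fingers. The wrist read about 18 N in total at the end, below the 30 N limit. After that the gate lay parallel to the board's near edge, with its buffers against the panel.
- **Loop:** I gripped it across the side wires, drew the lever to its forward stop and lowered the bar outside the keeper's lip. Then I drew it in until it bore lightly, at about 5 N, and let go. The close crop showed it hooked.
- **Lever:** I pressed the handle along its arc with about 4 N at most. The resistance fell away before home, and a last short press met a firm stop at about 6 N.
- **Last pictures, arm clear:** The handle lay over the rail. Its end bead was at about (616,125) in the scene crop, where 0 rad predicts (616,128) and 0.1 rad predicts (615,119). The bar was under the lip, and the tools and pieces I could see around the jig looked unmoved.

**Checks that disagreed or were not made:**
- The oblique wrist view placed points 3 to 7 mm off in x, so I did not use it for the lip's position.
- One view put the panel's near edge at -54 mm (expected -55), but its far edge at 81 mm (expected 85). I took the far edge as a calibration error.
- The loop's pull on the keeper cannot be read. I infer it only from the lever having gone over centre.

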